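# Take the front knob blank from the gravity feed rack

## Task

Take the front (lowest) blue knob blank out of its sloping feed rack, so that the next blue one rolls down to the front stop, and lay it in the groove of the yellow V-block, lying along the groove and centred on it, ready for laser marking. The red blanks in the other rack are for another job.

Things in the scene. Friction and masses are not known exactly. Their poses are not given: they have to be found in the camera images.
- blue_1: Blue knob blank at the low front end of the blue row: solid cylinder, 42 mm diameter, 46 mm long, about 0.16 kg, bare metal ends. Origin at its centre; its y axis is the cylinder axis (x, z turn as it rolls). Lies across the lane against the stop. Grip its free ends from above, closing along its axis; fingertips at most 10 mm below its centre, clear of the guides. Red blanks are the same size.
- blue_2: The second blue blank, touching the first from behind, up the slope; the same size, with origin at its centre and y along the cylinder axis. It rolls down to the front stop by itself, with the third behind it, once the first is lifted out.
- blue_rack: Fixed metal one-lane rack of the blue blanks, 150 x 55 mm (x, y); a like one holds red blanks. Origin: centre of its underside, on the desk; z up, x points up the 12 degree slope, so the stop is at the -x end, facing the robot. Guides 6 mm, stop 16 mm above the lane. A blank at the stop has its centre at x = -54, y = 0, z = 45 mm in this frame, the next ones 42 mm apart up the slope.
- v_block: Fixed yellow V-block on a dark steel plate 90 x 60 x 8 mm (x, y, z). Origin: centre of the plate's underside, on the desk; z up. Its 90 degree groove runs along y, 30 mm long, 40 mm wide at the top; groove bottom 12 mm, edges 32 mm above the desk. A seated blank has its axis along y and its centre at x = 0, y = 0, z = 42 mm; its ends overhang by 8 mm each side, leaving room for fingers.

How it is judged (in metres and radians):
On the way:
1. the front blue blank is taken away from the front stop and the next one has rolled down to it (distance between blue_1 and blue_2 above 0.055 m and x of blue_2 in the frame of blue_rack between -0.0642 and -0.0442 m and y of blue_2 in the frame of blue_rack between -0.012 and 0.012 m and z of blue_2 in the frame of blue_rack between 0.0348 and 0.0548 m), for 0.2 s.
At the end, for the whole second after the job is handed in: The first blue blank lies in the V-block's groove: centre within 10 mm across and 12 mm along the groove and 8 mm in height of its seat, axis within 10 degrees of the groove's. The second blue blank lies at the rack's front stop, within 10 mm (12 mm sideways). Both are at rest and released (x of blue_1 in the frame of v_block between -0.01 and 0.01 m and y of blue_1 in the frame of v_block between -0.012 and 0.012 m and z of blue_1 in the frame of v_block between 0.0337 and 0.0497 m and angle between the y axis of blue_1 and the y axis of v_block, either way round below 0.175 rad and x of blue_2 in the frame of blue_rack between -0.0642 and -0.0442 m and y of blue_2 in the frame of blue_rack between -0.012 and 0.012 m and z of blue_2 in the frame of blue_rack between 0.0348 and 0.0548 m and linear speed of each of blue_1, blue_2 below 0.03 m/s); the robot touches nothing.
It also fails if it takes over 35 s, if anything falls off the work surface, if the arm or the gripper's body presses on something with over 40 N, if the wrist force passes 120 N, or if a joint passes its speed limit or range.

## Robot

A 6-joint arm with a two-finger parallel gripper is mounted at the origin on a cart in front of the work surface, level with it; the furniture and walls round the work are solid. World frame = base frame: x ahead of the robot, y to its left, z up, the work surface at z = 0. Lengths are in mm, angles in rad, forces in N, time in s.
With the tool pointing down it reaches from about 275 to 1000 mm from the base axis. Payload 8.4 kg.
Tool frame: the origin (TCP) lies between the finger pads; the fingertips stand 22 mm ahead of it and the grasp point (between the pads) lies 3 mm ahead of it (r.nose_length is the z of the fingertips in the tool frame, in mm); z points along the fingers, y is the line along which they close (so a half turn about z gives the same grasp; the last joint's range is limited). The gripper opens to 85 mm and grips with 20 to 120 N. Pads are 22 mm wide; open, the fingers measure 114 mm over their backs; the gripper's body (76 mm by 85 mm) begins 54 mm behind the grasp point. The pads swing forward as they close: fully open they stand 13 mm farther back than shut.
Start: joints at [-1.327, 0.353, 1.633, -0, 1.155, -0.002], TCP at [152.081, -606.217, 253.281] pointing down, gripper open.
Joint ranges: [-2.63, 2.63], [-0.92, 2.1], [0.06, 2.66], [-1.3, 4.44], [0, 2.69], [-3.02, 3.02]. Speed limits (rad/s): [2.22, 2.22, 2.79, 3.14, 3.14, 3.14].

## Interface

Orientations are given as [roll, pitch, yaw] about the fixed x, y, z axes, in that order (R = Rz(yaw) Ry(pitch) Rx(roll)).
In Python, from rig import r, optics, monitor, job gives the robot as it stands (r), with the cameras (optics), the readings (monitor) and the job (job).
- The arm moves only by the shell command python3 steer.py 'ROWS' [FORCE]. ROWS is a JSON object with one list for each field, all of the same length, 1 to 5, a row being the entries at one place: drx, dry, drz (a rotation vector in parts of the range, where 1.0 means 2 pi rad), x, y, z (the shift in a scale on which 1.0 is 750 mm), finger_gap (the opening from 0.0 (shut) to 1.0 (fully open)); each row shifts and turns the commanded pose from where the row before left it, along the tool's axes as they then stand; what a row does not reach is not made up. A row lasts 1/12 s, in which the tool goes at most 41.7 mm and 0.125 rad, less where a joint would pass 70% of its speed; a pose out of reach is approached as far as the arm can. The fingers move at their own pace and stop on an object; FORCE is the grip in N (left out, the last holds). Time passes only in rows, so rows that do not move let the fingers close. It prints the time, the measured TCP pose, the force, the opening and the grip force at its end. A shift or turn number past 1, either way, is cut back to 1. Input that does not fit is refused with a message, and nothing moves.
- monitor.sense(): the state, without advancing time (a new reading comes with each control period).
- optics.grab_frame(name): name is "scene" or "top" or "wrist"; returns the picture (384x512x3 uint8, red, green, blue); there is no depth.
- optics.camera_params(name): a dict with "fx", "fy", "cx", "cy" (pixels), "dist_coeffs" ([k1, k2, p1, p2, k3] as OpenCV has them; the pictures are not rectified), "rvec" (rotation vector, rad) and "tvec" (3), from world to camera coordinates, as OpenCV has them. Camera axes: x right, y down, z forward; pixel columns grow to the right and rows downward; lengths in mm; the calibration is good to about 2 mm. A picture is of the moment at which its call begins: read the wrist's pose just before it. camera_params takes no time and is no camera call; for the wrist camera it gives the pose at the moment of the call.
- job.sign_off(): hands the job in; it is judged then, once.
The state is a dict: "clock": time; "qpos": joint angles; "qvel": joint speeds; "joint_efforts": joint torques, N m; "eef_pos": TCP position; "tcp_rot": TCP orientation; "contact_force": force on the tool from outside, world axes, zero at the start; "wrist_torque": the same for the moment, N m; "opening": opening from 0.0 (shut) to 1.0 (fully open); "grasp_force": force on a finger pad.
Only numpy, scipy, OpenCV 4.12 (cv2) and the standard library are available. Lean on these libraries where they do the work, as an engineer would, in place of code of your own. Each camera call takes 0.05 s, during which the arm holds its last target. There are 200 camera calls.

## Working session

There is one attempt and no reset: what is moved stays moved. The work goes in short steps, Python scripts to look and compute and a shell command to move; the robot and the scene stay as the last step left them, time stands still between calls to the robot, and variables do not carry over. Pictures are saved under pics/ and viewed, at most 10 in all, crops included, and the job is handed in when it is done.

```bash
mkdir -p pics; ls
python3 - <<'E'
from rig import r, optics, monitor, job
import cv2
for n in("scene","top"):
    cv2.imwrite(f"pics/{n}0.png",optics.grab_frame(n)[:,:,::-1]); print(n,optics.camera_params(n))
s=monitor.sense();print(s)
E
```

```text
pics
rig.py
steer.py
scene {'fx': 421.4518020626757, 'fy': 421.4518020626757, 'cx': 262.3611242564189, 'cy': 184.56448524364268, 'dist_coeffs': array([-0.00557431,  0.        ,  0.        ,  0.        ,  0.        ]), 'rvec': array([ 1.87426432, -1.04478594,  0.61979984]), 'tvec': array([-431.81986247,  195.01298706,  597.92033118])}
top {'fx': 359.4409444817188, 'fy': 359.4409444817188, 'cx': 256.741413392008, 'cy': 187.3984752320686, 'dist_coeffs': array([-0.0173764,  0.       ,  0.       ,  0.       ,  0.       ]), 'rvec': array([ 2.10904961, -2.15621869,  0.21786768]), 'tvec': array([-206.33972452,  473.30807161,  838.87890655])}
{'clock': 0.1, 'qpos': array([-1.32741593e+00,  3.53595461e-01,  1.63407965e+00, -1.97205930e-05,
        1.15523771e+00, -2.42138651e-03]), 'qvel': array([-0.00131219, -0.00109671, -0.00276995, -0.00117835,  0.00110372,
       -0.00202356]), 'joint_efforts': array([-1.41995573e-03, -6.06359267e+01, -3.42821646e+01, -1.63793510e-05,
        3.98249977e-03,  7.49473230e-07]), 'eef_pos': array([ 151.96298829, -605.80699727,  252.61789395]), 'tcp_rot': array([-3.14027244e+00,  1.48349768e-05,  2.45809763e-01]), 'contact_force': array([-0.22567839, -0.10511085,  0.75745704]), 'wrist_torque': array([ 0.00576511, -0.02505361,  0.04854548]), 'grasp_force': 0.0, 'opening': 1.00321021606591}
```

View pics/top0.png

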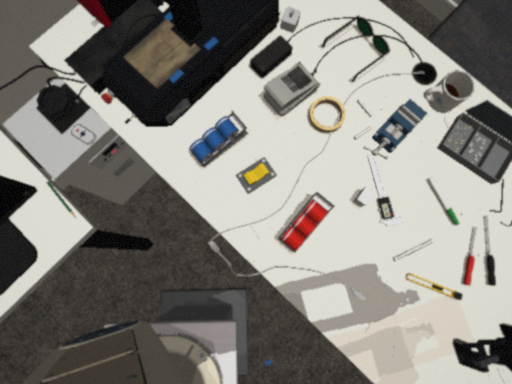

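View pics/scene0.png

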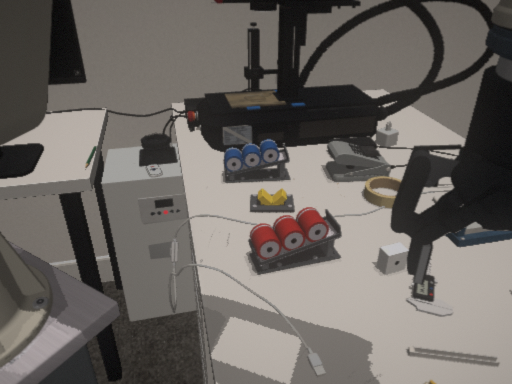

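The top view shows the blue row at (218,138), yellow V-block at (257,174), red row at (306,221), and the gripper at (485,350). The scene view shows blue blanks at (233,160), (251,156) and (269,152), with the low end on the left, and the V-block at (272,200).

```bash
cat > h.py <<'E'
import numpy as np, cv2
from rig import r, optics, monitor, job
from scipy.spatial.transform import Rotation as R
def ray(c,uv):
    K=np.array([[c["fx"],0,c["cx"]],[0,c["fy"],c["cy"]],[0,0,1]])
    p=cv2.undistortPoints(np.float64(uv).reshape(-1,1,2),K,c["dist_coeffs"])[:,0]
    M=cv2.Rodrigues(c["rvec"])[0]
    return -M.T@c["tvec"], np.c_[p,np.ones(len(p))]@M
def toplane(c,uv,z):
    o,d=ray(c,uv); return o+d*((z-o[2])/d[:,2])[:,None]
def project(c,P):
    K=np.array([[c["fx"],0,c["cx"]],[0,c["fy"],c["cy"]],[0,0,1]])
    return cv2.projectPoints(np.float64(P).reshape(-1,1,3),c["rvec"],c["tvec"],K,c["dist_coeffs"])[0][:,0]
def masks(im):
    h=cv2.cvtColor(im,cv2.COLOR_RGB2HSV)
    return {"blue":cv2.inRange(h,(100,130,50),(125,255,255)),"yellow":cv2.inRange(h,(20,140,90),(33,255,255))}
def blobs(m,amin):
    n,l,s,c=cv2.connectedComponentsWithStats(m)
    return [(s[i,4],c[i],cv2.minAreaRect(np.argwhere(l==i)[:,::-1].astype(np.float32))) for i in range(1,n) if s[i,4]>amin]
E
python3 - <<'E'
from h import *
im=cv2.imread("pics/top0.png")[:,:,::-1].copy(); c=optics.camera_params("top")
np.set_printoptions(precision=1,suppress=True)
for k,m in masks(im).items():
    for a,cc,rc in blobs(m,40):
        print(k,a,cc,rc,toplane(c,[cc],55 if k=="blue" else 28),
          toplane(c,cv2.boxPoints(rc),55 if k=="blue" else 30)[:,:2].tolist())
M=cv2.Rodrigues(c["rvec"])[0];print(-M.T@c["tvec"])
s=cv2.resize(im[90:260,170:350],None,fx=4,fy=4,interpolation=2)[:600]
cv2.imwrite("pics/topcrop.png",s[:,:,::-1])
print(toplane(c,[[280,10],[150,125],[275,45],[300,90]],60))
E
```

```text
blue 57 [168.4  15.8] ((168.75001525878906, 16.24999237060547), (7.071067810058594, 9.192388534545898), 45.0) [[938.9   8.8  55. ]] [[935.5208942306175, 23.13856540944886], [954.9027053315328, 6.279669205646144], [939.5463710075313, -7.453328264161087], [920.2871937064665, 9.413013665848808]]
blue 126 [210.7  43.2] ((210.68235778808594, 43.129417419433594), (8.24335765838623, 15.18513298034668), 49.398704528808594) [[ 856.  -104.4   55. ]] [[851.149800138472, -82.1523624957833], [879.6262762607869, -112.44905565162448], [861.0469233766828, -126.58381254695928], [832.7913553546987, -96.30523908240069]]
blue 110 [176.2  76. ] ((176.25001525878906, 75.75), (7.0710673332214355, 14.849241256713867), 45.0) [[763.6 -15.7  55. ]] [[757.0116709966113, 4.077957386335868], [786.0239059818502, -22.386393240480743], [771.7110662963797, -35.55011719531015], [742.8710129850749, -9.075201343011855]]
blue 652 [213.7 139.3] ((213.84120178222656, 139.56472778320312), (14.968201637268066, 48.05009460449219), 49.398704528808594) [[ 591.1 -112.2   55. ]] [[565.7180362942202, -55.26689141881553], [645.9477359771556, -146.23296569706784], [615.3843691111425, -170.40211405291166], [536.1761841278195, -79.52337128979109]]
yellow 286 [255.9 173.7] ((255.8212890625, 173.72203063964844), (12.918098449707031, 23.432828903198242), 57.2647705078125) [[ 507.3 -215.8   28. ]] [[505.050546646498, -181.89752091854862], [537.0141652202865, -232.46330181286612], [508.37605925376363, -249.36469064650845], [476.80149278620024, -198.94309185032324]]
[ 306.1 -198.5  915. ]
[[ 948.8 -290.3   60. ]
 [ 629.7   46.    60. ]
 [ 845.1 -273.4   60. ]
 [ 717.2 -333.2   60. ]]
```

View pics/topcrop.png

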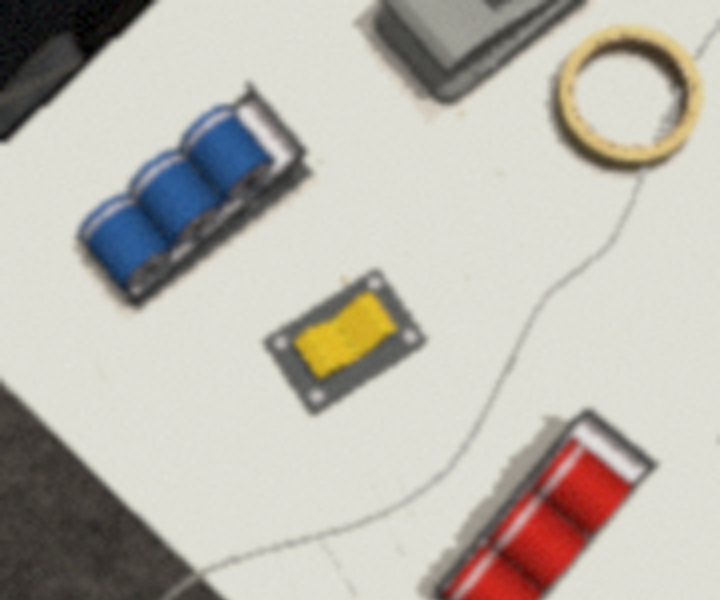

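The zoomed crop shows the front blue blank at about (201,151) in full-image pixels, with the rack rising to the upper right. The V-block plate's long side runs nearly parallel to the rack. I'll move the wrist camera over them.

Careful with the scale: shifts go in shares of 750 mm and turns go in shares of 2 pi rad. That gives: 31 mm / 750 = 0.0413, -23.5 mm / 750 = -0.0313.

```bash
for i in 1 2 3; do python3 steer.py '{"drx": [0, 0, 0, 0, 0], "dry": [0, 0, 0, 0, 0], "drz": [0, 0, 0, 0, 0], "x": [0.0413, 0.0413, 0.0413, 0.0413, 0.0413], "y": [-0.0313, -0.0313, -0.0313, -0.0313, -0.0313], "z": [-0.004, -0.004, -0.004, -0.004, -0.004], "finger_gap": [1, 1, 1, 1, 1]}'|tail -3; done
for i in 1 2 3; do python3 steer.py '{"drx": [0, 0, 0, 0, 0], "dry": [0, 0, 0, 0, 0], "drz": [-0.0191, -0.0191, -0.0191, -0.0191, -0.0191], "x": [0, 0, 0, 0, 0], "y": [0, 0, 0, 0, 0], "z": [0, 0, 0, 0, 0], "finger_gap": [1, 1, 1, 1, 1]}'|tail -3; done
python3 - <<'E'
from h import *
s=monitor.sense();c=optics.camera_params("wrist");print(s["clock"],s["eef_pos"],s["tcp_rot"],s["qpos"]);cv2.imwrite("pics/w1.png",optics.grab_frame("wrist")[:,:,::-1])
M=cv2.Rodrigues(c["rvec"])[0];print(c,-M.T@c["tvec"],M)
E
```

```text
contact_force: [0.9, -0.8, 0.9]
opening: 0.998
grasp_force: 0.0
contact_force: [0.7, -0.0, -0.1]
opening: 0.995
grasp_force: 0.0
contact_force: [0.2, -0.2, -0.6]
opening: 1.001
grasp_force: 0.0
contact_force: [-0.9, -0.3, 0.8]
opening: 1.0
grasp_force: 0.0
contact_force: [-0.3, -0.2, 0.0]
opening: 1.0
grasp_force: 0.0
contact_force: [-0.7, -0.7, 0.0]
opening: 1.0
grasp_force: 0.0
2.6 [ 517.06923552 -151.09693576  297.93084848] [-3.14105643e+00 -5.31035337e-04  2.05173272e+00] [-2.87092274e-01  1.76844125e-01  1.76695982e+00  1.01305806e-05
  1.19854333e+00 -7.68032496e-01]
{'fx': 274.36011129849, 'fy': 274.36011129849, 'cx': 254.48746801400432, 'cy': 190.29857107472176, 'dist_coeffs': array([-0.01883799,  0.        ,  0.        ,  0.        ,  0.        ]), 'rvec': array([-2.80107413, -0.68610506, -0.0896312 ]), 'tvec': array([-388.60611938, -406.07787543,  324.54951374])} [487.04565275 -92.91906431 418.80654653] [[ 8.86855303e-01  4.62046275e-01 -9.55078065e-04]
 [ 4.46294793e-01 -8.56082986e-01  2.60658549e-01]
 [ 1.19618685e-01 -2.31592663e-01 -9.65430582e-01]]
```

View pics/w1.png

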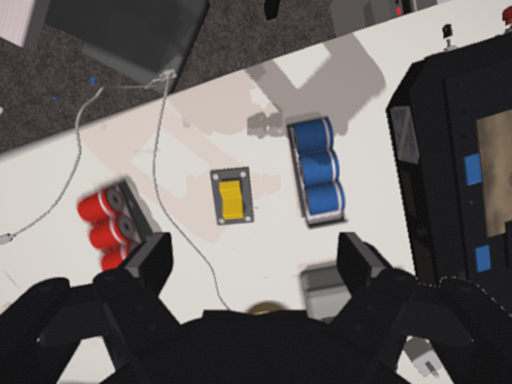

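The wrist view shows the V-block plate at (232,196), the blue row from the front blank at (313,137) to the last at (323,200), and the red row at the left. Next I'll measure these with masks.

```bash
cat > meas.py <<'E'
from h import *
np.set_printoptions(precision=1,suppress=True)
def vblock(im,c):
    m=masks(im)["yellow"]; a,cc,rc=max(blobs(m,100),key=lambda b:b[0])
    dark=cv2.inRange(cv2.cvtColor(im,cv2.COLOR_RGB2GRAY),0,140)|m
    dark=cv2.morphologyEx(dark,cv2.MORPH_CLOSE,np.ones((7,7)))
    n,l,s,_=cv2.connectedComponentsWithStats(dark)
    i=l[int(cc[1]),int(cc[0])]
    pr=cv2.minAreaRect(np.argwhere(l==i)[:,::-1].astype(np.float32))
    P=toplane(c,cv2.boxPoints(pr),7)
    e=sorted([P[1]-P[0],P[2]-P[1]],key=np.linalg.norm)
    print("yellow",cc,toplane(c,[cc],24)[0],"plate",P.mean(0),"sizes",[np.linalg.norm(x) for x in e],"x yaw",np.degrees(np.arctan2(e[1][1],e[1][0])))
def blue(im,c):
    for a,cc,rc in blobs(masks(im)["blue"],100):
        print("blue",a,cc,rc,toplane(c,[cc],60)[0])
E
python3 - <<'E'
from meas import *
im=cv2.imread("pics/w1.png")[:,:,::-1].copy();c=optics.camera_params("wrist")
vblock(im,c);blue(im,c)
cr=cv2.resize(im[105:235,200:370],None,fx=4.5,fy=4.5,interpolation=2)
cv2.imwrite("pics/w1c.png",cr[:,:,::-1])
E
```

```text
yellow [231.3 199.1] [ 511.9 -215.9   24. ] plate [ 511.5 -217.     7. ] sizes [np.float64(59.68613232469641), np.float64(90.51610297616777)] x yaw -56.66636810674938
blue 819 [310.5 136.1] ((310.53961181640625, 136.21131896972656), (29.48616600036621, 29.11758804321289), 79.3803482055664) [561.5 -81.1  60. ]
blue 1600 [319.  182.1] ((318.8948974609375, 182.19052124023438), (59.39945602416992, 29.020099639892578), 80.21759033203125) [ 603. -128.   60.]
blue 454 [472.3 168.7] ((472.1039733886719, 169.0395965576172), (31.14466667175293, 15.920595169067383), 84.2894058227539) [775.6 -15.   60. ]
blue 373 [482.5 258. ] ((482.42645263671875, 258.0440979003906), (25.77002716064453, 14.955818176269531), 85.60128784179688) [ 876.7 -112.2   60. ]
```

View pics/w1c.png

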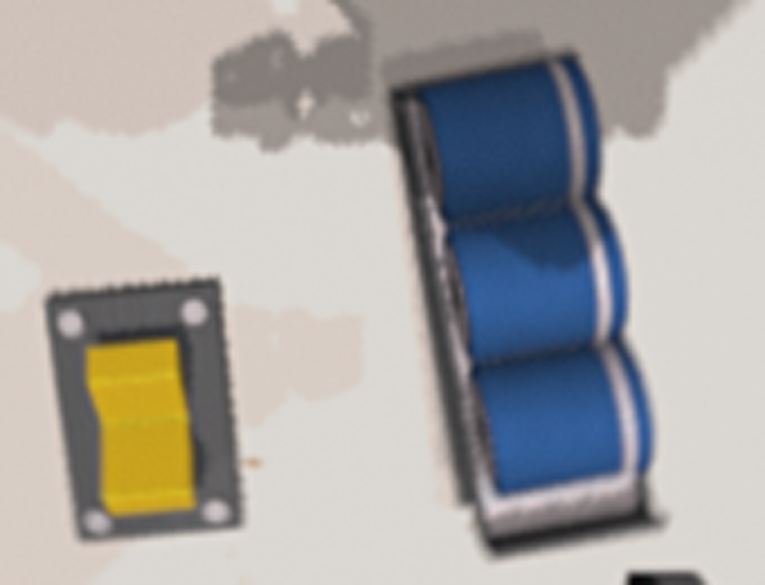

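The crop shows the front blank spanning crop x 425–597 and y 75–210, which is about (313.6,136.6) in the full image. The silver rings of the three blanks line up and give the lane direction.

Run:
```python
from meas import *
c=optics.camera_params("wrist")
f=lambda x,y:[200+x/4.5,105+y/4.5]
P=[toplane(c,[f(*p)],z)[0] for p,z in (((570,130),64),((597,275),73),((622,420),82))]
d=P[2]-P[0];yaw=np.arctan2(d[1],d[0]);print(P,np.degrees(yaw),np.linalg.norm(d[:2]))
ctr=toplane(c,[f(511,142)],46)[0];print("blank",ctr)
t=toplane(optics.camera_params("top"),[[202.3,151.8]],50);print("top cam",t)
s=monitor.sense();Rt=R.from_euler("xyz",s["tcp_rot"]).as_matrix()
print("move tool axes",Rt.T@(np.r_[ctr[:2],170]-s["eef_pos"]),"yaw err",yaw+np.pi-s["tcp_rot"][2])
```

```text
[array([577.3, -69.2,  64. ]), array([ 603.2, -100.6,   73. ]), array([ 628.9, -132.5,   82. ])] -50.86167882951286 81.63393423060224
blank [568.3 -79.3  46. ]
top cam [[560.8 -83.2  50. ]]
move tool axes [ 39.2  79.  127.9] yaw err 0.19339548773872428
```

To row units: 32 mm / 750 = 0.0427, 20 mm / 750 = 0.0267, -0.1 rad / 6.2832 = -0.0159.

```bash
python3 steer.py '{"drx": [0, 0, 0, 0, 0], "dry": [0, 0, 0, 0, 0], "drz": [0, 0, 0, -0.0159, -0.015], "x": [0.0133, 0.0133, 0.0133, 0.012, 0], "y": [0.0267, 0.0267, 0.0267, 0.0253, 0], "z": [0.0427, 0.0427, 0.0427, 0.0427, 0], "finger_gap": [1, 1, 1, 1, 1]}' >/dev/null; python3 steer.py '{"drx": [0, 0], "dry": [0, 0], "drz": [0, 0], "x": [0, 0], "y": [0, 0], "z": [0, 0], "finger_gap": [1, 1]}'
python3 - <<'E'
from meas import *
s=monitor.sense();c=optics.camera_params("wrist");im=optics.grab_frame("wrist");print(s["clock"],s["eef_pos"],s["tcp_rot"],s["qpos"])
cv2.imwrite("pics/w2.png",im[:,:,::-1]);blue(im,c)
cv2.imwrite("pics/w2c.png",cv2.resize(im,(800,600),interpolation=2)[:,:,::-1])
np.save("c2.npy",c,allow_pickle=True)
E
```

```text
clock: 3.23
eef_pos: [569.7, -80.3, 170.1]
tcp_rot: [-3.141, -0.0, 2.236]
contact_force: [0.3, -0.5, 0.1]
opening: 0.998
grasp_force: 0.0
3.2333 [569.7 -80.3 170.1] [-3.1 -0.   2.2] [-0.1  0.4  1.8 -0.   1.  -0.8]
blue 5411 [247.4 233.8] ((247.5, 234.0), (132.0, 41.0), 90.0) [ 588.  -114.1   60. ]
blue 710 [276.  232.9] ((276.0, 234.0), (132.0, 6.0), 90.0) [607.9 -97.5  60. ]
blue 298 [470.8 275.4] ((469.2297058105469, 275.12164306640625), (24.16665267944336, 16.27549934387207), 9.462322235107422) [784.5 -16.1  60. ]
```

View pics/w2c.png

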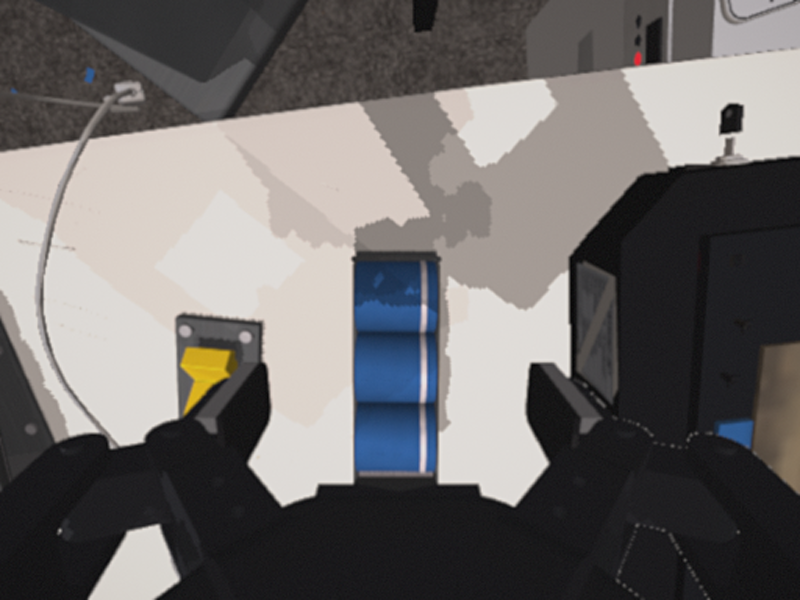

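The view shows the front blank at 800×600 px x 355–437, y 261–331, centred between the fingers with the lane vertical in the image. The blank junctions are at y=331 and y=402, and the laser housing is to the right, starting at x≈572.

Run:
```python
from meas import *
c=np.load("c2.npy",allow_pickle=True).item();k=1/1.5625
yaw=np.radians(-50.9);ux=np.array([np.cos(yaw),np.sin(yaw)]);uy=np.array([-ux[1],ux[0]])
T=np.array([569.7,-80.3])
g=lambda P:(np.c_[(P[:,:2]-T)@ux,(P[:,:2]-T)@uy])
print("J",g(toplane(c,[[396*k,331*k]],51)),g(toplane(c,[[396*k,402*k]],59.5)))
print("ends at",g(toplane(c,[[355*k,297*k],[437*k,297*k]],50)))
print("stop top",g(toplane(c,[[396*k,257*k]],45)))
print("rack left/right edge foot; laser z0,z60",g(toplane(c,[[572*k,258*k],[600*k,410*k]],0)),g(toplane(c,[[572*k,258*k],[622*k,270*k]],60)))
# top camera laser near edge
t=optics.camera_params("top");print("laser top cam",g(toplane(t,[[150,125],[185,107],[230,75],[275,45]],0)))
h=project(c,[[*(T+a*ux+b*uy),45] for a in(-21,0,21) for b in(-23,23)]);print(h/k)
```

```text
J [[19.9 -1.4]] [[62.  -2.2]]
ends at [[ -1.1 -24.9]
 [ -0.2  22.8]]
stop top [[-23.3  -0.6]]
rack left/right edge foot; laser z0,z60 [[-12.8 120.1]
 [104.6 151.9]] [[-23.7  95.6]
 [-16.5 123.9]]
laser top cam [[-59.2 154.7]
 [ 43.8 134.7]
 [196.4 128.7]
 [351.5 118. ]]
[[357.6 261.6]
 [436.7 260.2]
 [359.1 296.5]
 [436.5 295.2]
 [360.5 329.9]
 [436.3 328.6]]
```

The blank is within about 1 mm of the tool axis and the laser housing is clear. I'll descend to TCP z≈58 and grip.

To row units: 28 mm / 750 = 0.0373, 18 mm / 750 = 0.024.

```bash
python3 steer.py '{"drx": [0, 0, 0, 0, 0], "dry": [0, 0, 0, 0, 0], "drz": [0, 0, 0, 0, 0], "x": [0.0008, 0, 0, 0, 0], "y": [-0.0013, 0, 0, 0, 0], "z": [0.0373, 0.0373, 0.0373, 0.024, 0.0133], "finger_gap": [1, 1, 1, 1, 1]}' 40; python3 steer.py '{"drx": [0, 0], "dry": [0, 0], "drz": [0, 0], "x": [0, 0], "y": [0, 0], "z": [0, 0], "finger_gap": [0.6, 0.6]}'; python3 steer.py '{"drx": [0, 0, 0, 0, 0], "dry": [0, 0, 0, 0, 0], "drz": [0, 0, 0, 0, 0], "x": [0, 0, 0, 0, 0], "y": [0, 0, 0, 0, 0], "z": [0, 0, 0, 0, 0], "finger_gap": [0, 0, 0, 0, 0]}' 40
```

```text
clock: 3.7
eef_pos: [568.0, -81.1, 57.4]
tcp_rot: [-3.141, -0.0, 2.235]
contact_force: [0.1, 0.3, 0.4]
opening: 1.001
grasp_force: 0.0
clock: 3.87
eef_pos: [569.1, -81.0, 59.2]
tcp_rot: [3.141, 0.001, 2.238]
contact_force: [-0.1, 0.4, 0.4]
opening: 0.75
grasp_force: 0.0
clock: 4.28
eef_pos: [569.8, -80.8, 60.2]
tcp_rot: [3.14, 0.002, 2.239]
contact_force: [-1.1, -0.2, 7.1]
opening: 0.533
grasp_force: 41.0
```

To row units: -25 mm / 750 = -0.0333, -20 mm / 750 = -0.0267.

```bash
python3 steer.py '{"drx": [0, 0, 0, 0, 0], "dry": [0, 0, 0, 0, 0], "drz": [0, 0, 0, 0, 0], "x": [0, 0, 0, 0, 0], "y": [0, 0, 0, 0, 0], "z": [-0.0133, -0.0267, -0.0333, -0.0333, -0.0267], "finger_gap": [0, 0, 0, 0, 0]}'; python3 steer.py '{"drx": [0, 0], "dry": [0, 0], "drz": [0, 0], "x": [0, 0], "y": [0, 0], "z": [0, 0], "finger_gap": [0, 0]}'
python3 - <<'E'
from meas import *
s=monitor.sense();Rt=R.from_euler("xyz",s["tcp_rot"]).as_matrix()
print(s["eef_pos"],s["tcp_rot"],"go",Rt.T@(np.array([511.5,-217,150])-s["eef_pos"]))
E
```

```text
clock: 4.7
eef_pos: [569.0, -80.5, 161.2]
tcp_rot: [3.14, 0.001, 2.24]
contact_force: [0.4, -0.3, -1.2]
opening: 0.533
grasp_force: 41.3
clock: 4.87
eef_pos: [569.5, -80.6, 160.2]
tcp_rot: [3.139, 0.003, 2.24]
contact_force: [-0.7, 0.6, -2.3]
opening: 0.529
grasp_force: 41.5
[569.5 -80.6 160.2] [3.1 0.  2.2] go [ -71.1 -130.1   10.1]
```

To row units: -26 mm / 750 = -0.0347, -15 mm / 750 = -0.02, 0.087 rad / 6.2832 = 0.0138.

```bash
python3 steer.py '{"drx": [0, 0, 0, 0, 0], "dry": [0, 0, 0, 0, 0], "drz": [0, 0, 0, 0, 0.0138], "x": [-0.0187, -0.0187, -0.0187, -0.0187, -0.02], "y": [-0.0347, -0.0347, -0.0347, -0.0347, -0.0347], "z": [0, 0, 0, 0, 0], "finger_gap": [0, 0, 0, 0, 0]}'>/dev/null; python3 steer.py '{"drx": [0, 0], "dry": [0, 0], "drz": [0, 0], "x": [0, 0], "y": [0, 0], "z": [0, 0], "finger_gap": [0, 0]}'
python3 - <<'E'
from meas import *
vblock(cv2.imread("pics/top0.png")[:,:,::-1].copy(),optics.camera_params("top"))
s=monitor.sense();c=optics.camera_params("wrist");im=optics.grab_frame("wrist");print(s["eef_pos"],s["tcp_rot"])
cv2.imwrite("pics/w3.png",cv2.resize(im,(800,600),interpolation=2)[:,:,::-1])
np.save("c3.npy",c,allow_pickle=True)
yaw=np.radians(-56.7);ux=np.array([np.cos(yaw),np.sin(yaw)]);uy=np.array([-ux[1],ux[0]])
V=np.array([511.5,-217])
print("plate corners pred",project(c,[[*(V+a*ux+b*uy),8] for a,b in((-45,-30),(-45,30),(45,30),(45,-30))])*1.5625)
E
```

```text
clock: 5.45
eef_pos: [509.3, -217.7, 157.2]
tcp_rot: [-3.141, -0.002, 2.15]
contact_force: [0.4, 0.3, -1.0]
opening: 0.527
grasp_force: 41.6
yellow [255.9 173.7] [ 508.2 -215.8   24. ] plate [ 508.7 -215.9    7. ] sizes [np.float64(58.991983395580434), np.float64(89.09775808017197)] x yaw -57.46197607302779
[ 509.3 -217.7  157.2] [-3.1 -0.   2.2]
plate corners pred [[353.  217.2]
 [449.4 217. ]
 [445.6 352. ]
 [356.9 352.1]]
```

View pics/w3.png

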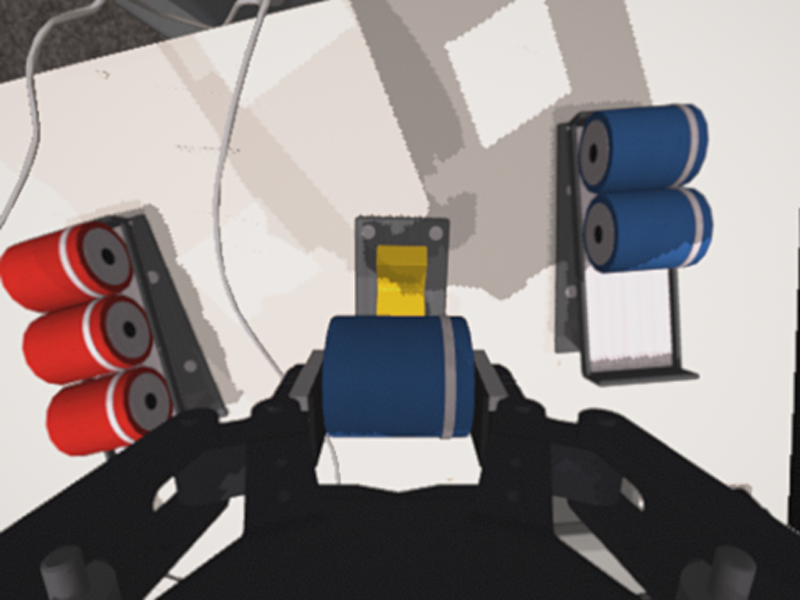

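The view shows the first blue blank held squarely at (398,376) above the yellow groove at (402,280). The next blank has rolled to the stop, at (650,150). The plate edges match the prediction, so I'll lower.

To row units: 28 mm / 750 = 0.0373, 1.8 mm / 750 = 0.0024.

```bash
python3 steer.py '{"drx": [0, 0, 0, 0, 0], "dry": [0, 0, 0, 0, 0], "drz": [0, 0, 0, 0, 0], "x": [-0.0013, 0, 0, 0, 0], "y": [0.0024, 0, 0, 0, 0], "z": [0.0373, 0.0373, 0.0293, 0.016, 0.0053], "finger_gap": [0, 0, 0, 0, 0]}' >/dev/null; python3 steer.py '{"drx": [0, 0, 0], "dry": [0, 0, 0], "drz": [0, 0, 0], "x": [0, 0, 0], "y": [0, 0, 0], "z": [0, 0, 0], "finger_gap": [0, 0, 0]}'
```

```text
clock: 6.17
eef_pos: [513.7, -216.8, 65.5]
tcp_rot: [3.14, 0.002, 2.153]
contact_force: [-0.9, -0.2, -0.7]
opening: 0.533
grasp_force: 41.6
```

```bash
python3 steer.py '{"drx": [0, 0, 0, 0], "dry": [0, 0, 0, 0], "drz": [0, 0, 0, 0], "x": [0.0005, 0, 0, 0], "y": [-0.0016, 0, 0, 0], "z": [0.004, 0.0027, 0, 0], "finger_gap": [0, 0, 0, 0]}'; python3 steer.py '{"drx": [0, 0, 0], "dry": [0, 0, 0], "drz": [0, 0, 0], "x": [0, 0, 0], "y": [0, 0, 0], "z": [0.0013, 0, 0], "finger_gap": [0, 0, 0]}'
```

```text
clock: 6.5
eef_pos: [511.5, -217.0, 59.5]
tcp_rot: [3.141, 0.0, 2.153]
contact_force: [-0.2, -0.4, -1.0]
opening: 0.529
grasp_force: 41.6
clock: 6.75
eef_pos: [511.5, -217.1, 58.3]
tcp_rot: [3.142, 0.0, 2.153]
contact_force: [-0.9, 0.2, -0.6]
opening: 0.529
grasp_force: 41.6
```

To row units: 1 mm / 750 = 0.0013.

```bash
python3 steer.py '{"drx": [0, 0, 0], "dry": [0, 0, 0], "drz": [0, 0, 0], "x": [0, 0, 0], "y": [0, 0, 0], "z": [0.0013, 0, 0], "finger_gap": [0, 0, 0]}' | grep -E 'eef|contact'; python3 steer.py '{"drx": [0, 0, 0], "dry": [0, 0, 0], "drz": [0, 0, 0], "x": [0, 0, 0], "y": [0, 0, 0], "z": [0.0009, 0, 0], "finger_gap": [0, 0, 0]}'| grep -E 'eef|contact'
```

```text
eef_pos: [512.1, -217.4, 57.6]
contact_force: [1.9, -2.5, 1.0]
eef_pos: [512.3, -217.6, 57.2]
contact_force: [1.1, -3.0, 5.3]
```

Contact with the groove: about 5 N upward at TCP z≈57.2, as predicted. I'll release gently and retreat.

To row units: -35 mm / 750 = -0.0467, -25 mm / 750 = -0.0333.

```bash
python3 steer.py '{"drx": [0, 0, 0, 0, 0], "dry": [0, 0, 0, 0, 0], "drz": [0, 0, 0, 0, 0], "x": [0, 0, 0, 0, 0], "y": [0, 0, 0, 0, 0], "z": [0, 0, 0, 0, 0], "finger_gap": [0.6, 0.7, 0.85, 0.85, 0.85]}'; python3 steer.py '{"drx": [0, 0, 0, 0, 0], "dry": [0, 0, 0, 0, 0], "drz": [0, 0, 0, 0, 0], "x": [0, 0, 0, 0, 0], "y": [0, 0, 0, 0, 0], "z": [-0.0133, -0.0333, -0.0467, -0.0467, -0.0467], "finger_gap": [0.85, 0.85, 0.85, 0.85, 1]}'; python3 steer.py '{"drx": [0, 0, 0], "dry": [0, 0, 0], "drz": [0, 0, 0], "x": [0, 0, 0], "y": [0, 0, 0], "z": [0, 0, 0], "finger_gap": [1, 1, 1]}'
python3 - <<'E'
from meas import *
s=monitor.sense();c=optics.camera_params("wrist");im=optics.grab_frame("wrist")
cv2.imwrite("pics/w4.png",cv2.resize(im,(800,600),interpolation=2)[:,:,::-1])
yaw=np.radians(-56.7);ux=np.array([np.cos(yaw),np.sin(yaw)]);uy=np.array([-ux[1],ux[0]])
V=np.array([511.5,-217])
print("plate",project(c,[[*(V+a*ux+b*uy),8] for a,b in((-45,-30),(-45,30),(45,30),(45,-30))])*1.5625)
print("blank mid-plane",project(c,[[*(V+a*ux+b*uy),42] for a,b in((-21,-23),(-21,23),(21,23),(21,-23))])*1.5625)
blue(im,c)
E
```

```text
clock: 7.67
eef_pos: [511.2, -216.8, 56.4]
tcp_rot: [-3.141, -0.001, 2.153]
contact_force: [0.9, 0.3, -0.3]
opening: 0.85
grasp_force: 0.0
clock: 8.08
eef_pos: [511.0, -216.8, 198.6]
tcp_rot: [-3.141, -0.0, 2.153]
contact_force: [-0.2, 0.0, 0.2]
opening: 0.969
grasp_force: 0.0
clock: 8.33
eef_pos: [511.2, -216.8, 196.8]
tcp_rot: [3.141, 0.0, 2.153]
contact_force: [0.1, 0.1, -0.3]
opening: 1.0
grasp_force: 0.0
plate [[355.6 211.8]
 [440.1 211.8]
 [437.1 331.4]
 [358.6 331.4]]
blank mid-plane [[362.4 253. ]
 [433.4 253. ]
 [432.  314.9]
 [363.7 314.8]]
blue 3604 [386.8 119.2] ((385.3988037109375, 119.38131713867188), (87.26722717285156, 48.904579162597656), 86.42366790771484) [577.6 -97.7  60. ]
blue 112 [414.4  94.2] ((413.28546142578125, 95.08213806152344), (7.572633266448975, 40.03748321533203), 1.4320961236953735) [584.3 -67.2  60. ]
blue 126 [417.  140.3] ((416.0, 140.5), (39.0, 8.0), 90.0) [613.8 -96.6  60. ]
blue 1370 [250.  181.8] ((250.0, 182.0), (38.0, 36.0), 90.0) [ 505.3 -215.7   60. ]
blue 174 [275.7 182.2] ((275.7720031738281, 182.52337646484375), (4.664525508880615, 37.10417938232422), 1.7357045412063599) [ 526.2 -202.3   60. ]
```

View pics/w4.png

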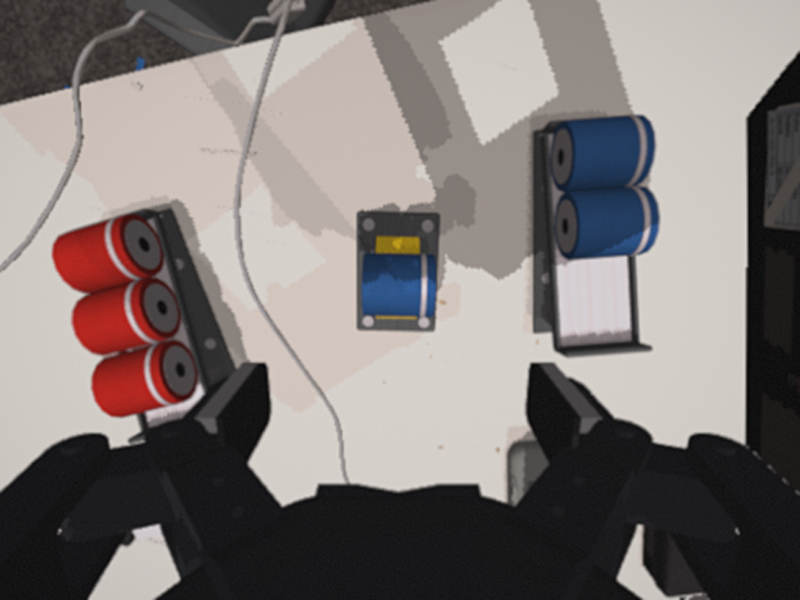

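The first blank is seated in the groove at x 361–435, y 252–319, centred on the plate (x 357–440) as predicted. The next blank is at the rack's stop, and the gripper is clear.

```bash
python3 -c "from rig import r, optics, monitor, job; print(job.sign_off())"
```

```text
the job is handed in; nothing more can be done
None
```

The front blue blank lies centred along the V-block's groove, the next blue blank has rolled down to the rack's front stop, and I handed the job in after about 8 s of robot time with the gripper clear; no verdict came back.

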